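# Start a hold-to-run pulse at the injector tester's control box

### The arm

A 7-joint arm with a two-finger parallel gripper is mounted at the origin on a cart in front of the work surface, level with it; the furniture and walls round the work are solid. World frame = base frame: x ahead of the robot, y to its left, z up, the work surface at z = 0. Lengths are in m, angles in rad, forces in N, time in s.
With the tool pointing down it reaches from about 0.4 to 0.75 m from the base axis. Payload 19.5 kg.
Tool frame: the origin (TCP) lies between the finger pads; the fingertips stand 11 mm ahead of it and the grasp point (between the pads) lies 8 mm behind it (env.finger_overhang is the distance from the TCP to the fingertips, in m); x points along the fingers, y is the direction in which the jaws open and shut, and the axes are right-handed (so a half turn about x gives the same grasp; the last joint's range is limited). The gripper opens to 85 mm and grips with 20 to 120 N. Pads are 22 mm wide; open, the fingers measure 114 mm over their backs; the gripper's body (76 mm by 85 mm) begins 54 mm behind the grasp point. The pads swing forward as they close: fully open they stand 13 mm farther back than shut.
Start: joints at [1.16, 0.707, -0.028, 1.485, 0.022, 0.951, -0.075], TCP at [0.207, -0.536, 0.242] pointing down, gripper open.
Joint ranges: [-2.71, 2.71], [-0.32, 2.16], [-1.57, 1.52], [0, 2.45], [-1.46, 4.6], [0, 2.02], [-2.83, 2.83]. Speed limits (rad/s): [1.89, 1.89, 2.57, 2.57, 3.01, 3.01, 3.01].

### API

Orientations are given as [roll, pitch, yaw] about the fixed x, y, z axes, in that order (R = Rz(yaw) Ry(pitch) Rx(roll)).
In Python, from plant import env gives the robot as it stands. The module is installed in compiled form; this text tells all that it offers.
- The arm moves only by the tool apply_moves, never from a script. Its argument "commands" is a list that holds one entry, the list of rows, each a list of 5 numbers: the opening, from 0 (shut) to 1 (fully open), then the shift along the world's x, y, z in mm, then the turn about the world's z in degrees. In form: [[[jaw, dx, dy, dz, twist], ...]]. A call has 1 to 12 rows; each row is the pose to reach, as a shift and turn from the pose commanded when the call began; what a row does not reach only later rows make up. A row lasts 1/10 s, in which the tool goes at most 50 mm and 8.59 degrees, less where a joint would pass 70% of its speed; a pose out of reach is approached as far as the arm can. A call with a gripper value outside its range is refused whole. The fingers move at their own pace and stop on an object; "squeeze" is the grip in N (left out, the last holds). Time passes only in rows, so rows that repeat a pose let the fingers close. It gives the time, the measured TCP pose, the force and the opening at its end, in the units of the state.
- env.state(): the state, without advancing time (a new reading comes with each control period).
- env.snapshot(name): name is "scene" or "top" or "wrist"; returns a dict with "color" (480x640x3 uint8, red, green, blue), "depth" (480x640 float32, m along the optical axis (not along the pixel's ray), 0 where there is no reading), "fovy" (degrees; the focal length in pixels is half the picture's height over the tangent of half this angle, whatever the lens; pixels are square), "cx", "cy" (the principal point, pixels), "rvec" (rotation vector, rad) and "tvec" (3), from world to camera coordinates, as OpenCV has them. Camera axes: x right, y down, z forward; pixel columns grow to the right and rows downward; lengths in m; the calibration is good to about 2 mm. The wrist camera is an equidistant fisheye: a pixel r from the principal point sees the ray r / f radians off the axis. A picture is of the moment at which its call begins.
- env.close_job(): hands the job in, once; it reports no verdict.
Trained networks look in the newest picture that a camera, given by its name, has taken for a name from the list of things; names that differ only in an ending like _2 or _b are one class to them, and where a whole thing is asked for, a point or a joint stands for the part that bears it (a point fixed in the world has none). Each returns a list of dicts, best first, with "confidence" (0 to 1); they miss things now and then, are a little off and sometimes report something else, mostly with a low value. They report only what shows in the picture. A call takes as long as a camera call.
- env.trace(camera, label): "mask" (480x640 bool, what is visible of it) and "extent" ([centre column, centre row, width, height] as shares, 0 to 1, of the picture: columns of its width, rows of its height, round what is visible of it).
- env.mark_of(camera, label): "location" ([column, row] as shares, 0 to 1, of the picture: columns of its width, rows of its height: a listed point, or the origin of a listed thing).
The state is a dict: "clock": time; "joints": joint angles; "dq": joint speeds; "effort": joint torques, N m; "tcp_pos": TCP position; "ee_rot": TCP orientation; "contact_force": force on the tool from outside, world axes, zero at the start; "ft_torque": the same for the moment, N m; "grip_width": finger opening in m.
Only numpy, scipy, OpenCV 4.12 (cv2) and the standard library are available. Lean on these libraries where they do the work, as an engineer would, in place of code of your own. Each camera call takes 0.05 s, during which the arm holds its last target.

### The job

Start the injector tester at its control box by pressing only: first press down the raised end of the black rocker switch (white dot) until it has tipped fully over, then push the blue button fully in so that it stays in, and last press the green button fully down with the fingertips and keep it down. It is a hold-to-run button, so the program finishes while still holding it down. Do not press the red or the yellow button, and pick up or shift none of the loose things on and around the box.

Things in the scene. Friction and masses are not known exactly. Their poses are not given: they have to be found in the camera images.
- console: grey control box with a white flat level top, 170 (x) x 330 (y) x 60 mm high, fixed to the bench; origin at the centre of its underside; x points away from the robot side (its near long side faces -x), y to its left, z up. The rocker switch sits in its left part, the four buttons in a square (70 mm apart) in its right part; which colour sits at which corner differs from time to time. A fixed injector test rig, 260 mm high, stands at the back of the bench behind the box.
- rocker_near_end (a point): point on the top face of the black rocker paddle (66 mm long along the box's x, 38 mm wide along y), at the white dot, 24 mm from the pivot towards the robot: the place to press. While the rocker is off this end stands raised, the point about 19 mm above the box top; pressed straight down it falls about 9.5 mm to the stop. Press here, not near the pivot.
- rocker (a joint): angle of the rocker: 0 = off (near end raised), 0.40 rad = on (near end down at its stop). It needs about 2 N at the white dot all the way and stays where it was put, also half way.
- blue_top (a point): blue button, a round cap 33 mm across; this point is the centre of its top face, 16 mm above the panel while it is out; it travels 8 mm straight down
- blue (a joint): value 0 = out, 0.008 m = fully in; it needs about 3 N all the way and stays wherever it is left, also half way; fully in, its top is 8 mm above the panel
- green_top (a point): green button, a round cap 33 mm across; this point is the centre of its top face, 16 mm above the panel while it is out; it travels 8 mm straight down
- green (a joint): value 0 = out, 0.008 m = fully down; a spring (about 1.5 N at first, 4.5 N fully down) brings it back up when it is let go
- yellow_top (a point): yellow button, a round cap 33 mm across; this point is the centre of its top face, 16 mm above the panel while it is out; it travels 8 mm straight down; not to be pressed
- yellow (a joint): value 0 = out, 0.008 m = fully down; a spring (about 1.5 N at first, 4.5 N fully down) brings it back up when it is let go
- red_top (a point): red button, a round cap 33 mm across; this point is the centre of its top face, 16 mm above the panel while it is out; it travels 8 mm straight down; not to be pressed
- red (a joint): value 0 = out, 0.008 m = fully down; a spring (about 1.5 N at first, 4.5 N fully down) brings it back up when it is let go
- brass_adapter: brass adapter, 19 mm across and 30 mm high, standing loose on the control box between the rocker and the buttons; leave it where it is; origin at the centre of its underside
- injector: fuel injector, 64x36x17 mm, lying loose on the bench to the right of the control box; origin at the centre of its underside
- grease_pot: white grease pot with a blue lid, 58 mm across and 73 mm high, standing loose on the bench to the left of the control box; origin at the centre of its underside
- red_screwdriver: screwdriver with a red handle, 137x25x22 mm, lying loose on the bench along the near side of the control box; origin at the centre of its underside
- spanner: combination spanner, 162x26x7 mm, lying loose on the bench well to the right; origin at the centre of its underside
- black_adapter: black adapter, 27 mm across and 28 mm high, standing loose on the bench well to the right; origin at the centre of its underside

How it is judged:
By the outcome, as a careful person would: the job done as asked, in the order asked, and still so for the second after the job is handed in, while the arm keeps its last pose, push and grip.
It also fails if it takes over 40 s, if anything falls off the work surface, if the arm or the gripper's body presses on something with over 40 N, if the wrist force passes 120 N, or if a joint passes its speed limit or range.

## Working session

There is one attempt and no reset: what is moved stays moved. The work goes in short steps, Python scripts to look and compute and a tool call to move; the robot and the scene stay as the last step left them, time stands still between calls to the robot, and variables do not carry over. Pictures are saved under pics/ and viewed, and the job is handed in when it is done.

Besides the shell and the picture viewer there is one more tool, called after "Call:" as name([rows], argument=value, ...), one row to a line, values as JSON. apply_moves: Moves the arm, as the interface text tells. Its arguments: {"type":"object","properties":{"commands":{"type":"array"},"squeeze":{"type":"number"}},"required":["commands"]}

```bash
mkdir -p pics; cat > h.py <<'E'
import numpy as np, cv2
from plant import env
def K(s):
    f=240/np.tan(np.radians(s["fovy"])/2); return f,s["cx"],s["cy"]
def world(s,u,v,z=None,win=2):
    f,cx,cy=K(s); R=cv2.Rodrigues(np.array(s["rvec"],float))[0]; t=np.array(s["tvec"],float).ravel()
    ray=np.array([(u-cx)/f,(v-cy)/f,1.0]); o=-R.T@t; d=R.T@ray
    if z is not None: return o+d*(z-o[2])/d[2]
    p=s["depth"][int(v)-win:int(v)+win+1,int(u)-win:int(u)+win+1]; p=p[p>0]
    return o+d*np.median(p)
E
python3 - <<'E'
from h import *
for c in ("scene","top"):
    s=env.snapshot(c); cv2.imwrite(f"pics/{c}0.png",s["color"][:,:,::-1])
    print(c,s["fovy"])
    for l in ("rocker_near_end","blue_top","green_top","yellow_top","red_top","brass_adapter","console"):
        for m in env.mark_of(c,l)[:2]:
            u,v=m["location"][0]*640,m["location"][1]*480
            try: w=world(s,u,v).round(4)
            except Exception as e: w=e
            print(l,round(m["confidence"],2),round(u),round(v),w, world(s,u,v,0.076).round(4))
st=env.state(); print({k:np.round(v,4) for k,v in st.items()}, env.finger_overhang)
E
```

```text
scene 45.09220853927881
rocker_near_end 0.81 246 267 [0.5246 0.1799 0.0797] [0.5291 0.1767 0.076 ]
rocker_near_end 0.16 308 223 [ 0.5753 -0.0414  0.075 ] [ 0.5741 -0.0402  0.076 ]
blue_top 0.71 307 221 [ 0.5784 -0.0433  0.0762] [ 0.5787 -0.0435  0.076 ]
green_top 0.63 267 226 [0.6301 0.0359 0.0742] [0.6276 0.0378 0.076 ]
yellow_top 0.55 291 234 [0.5643 0.0196 0.075 ] [0.5631 0.0206 0.076 ]
red_top 0.62 282 211 [ 0.6633 -0.0378  0.0729] [ 0.6589 -0.0342  0.076 ]
red_top 0.19 269 267 [0.5141 0.1278 0.0585] [0.4938 0.1436 0.076 ]
brass_adapter 0.65 255 250 [0.5759 0.1167 0.0677] [0.5654 0.1244 0.076 ]
console 0.96 273 264 [0.5179 0.1141 0.0597] [0.4988 0.1291 0.076 ]
top 48.957674732597226
rocker_near_end 0.6 224 243 [0.5284 0.1799 0.0793] [0.5288 0.1804 0.076 ]
blue_top 0.61 311 220 [ 0.5876 -0.0471  0.0755] [ 0.5875 -0.0471  0.076 ]
blue_top 0.3 436 209 [ 0.6208 -0.395   0.0019] [ 0.6087 -0.3768  0.076 ]
green_top 0.66 278 204 [0.6296 0.0381 0.076 ] [0.6296 0.0381 0.076 ]
red_top 0.6 439 275 [ 0.4387 -0.3907  0.0176] [ 0.4366 -0.3764  0.076 ]
red_top 0.48 305 197 [ 0.6486 -0.0319  0.0761] [ 0.6486 -0.0319  0.076 ]
brass_adapter 0.37 253 227 [0.5721 0.1055 0.0744] [0.5719 0.1054 0.076 ]
console 0.82 267 228 [0.5704 0.07   0.0599] [0.5682 0.0687 0.076 ]
{'clock': np.float64(0.8), 'joints': array([ 1.1603,  0.7065, -0.0276,  1.4846,  0.022 ,  0.9509, -0.0755]), 'dq': array([ 0.0004,  0.0013, -0.0012, -0.0014, -0.001 , -0.0013, -0.0022]), 'effort': array([ 2.30000e-03, -8.82970e+01,  1.23540e+00, -2.36375e+01,
        1.73000e-02,  1.90000e-03,  0.00000e+00]), 'tcp_pos': array([ 0.2073, -0.5363,  0.2423]), 'ee_rot': array([-1.5729,  1.5707,  1.9375]), 'contact_force': array([-0.2268,  0.2952,  0.3058]), 'ft_torque': array([ 0.0546, -0.0152,  0.0829]), 'grip_width': np.float64(0.0855)} 0.011
```

```bash
python3 - <<'E'
import cv2
for c,(x0,y0,x1,y1) in {"scene":(200,150,360,310),"top":(190,150,350,310)}.items():
    i=cv2.imread(f"pics/{c}0.png"); cv2.imwrite(f"pics/{c}0c.png",cv2.resize(i[y0:y1,x0:x1],(600,600),interpolation=cv2.INTER_CUBIC))
E
```

```text
(no output)
```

View pics/top0c.png

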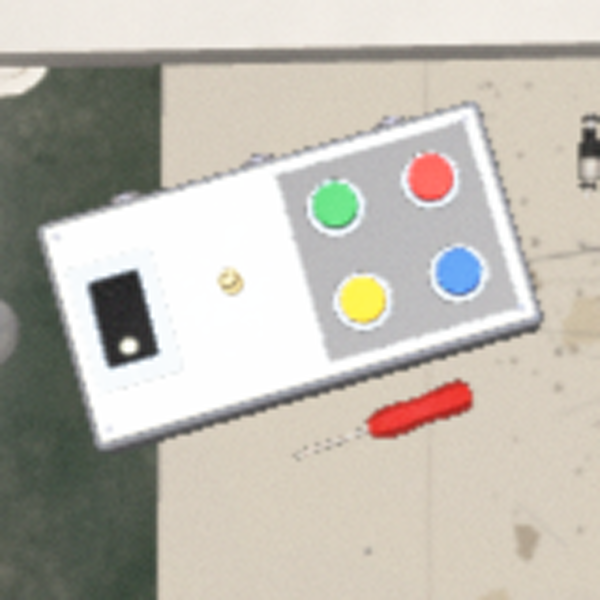

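View pics/scene0.png

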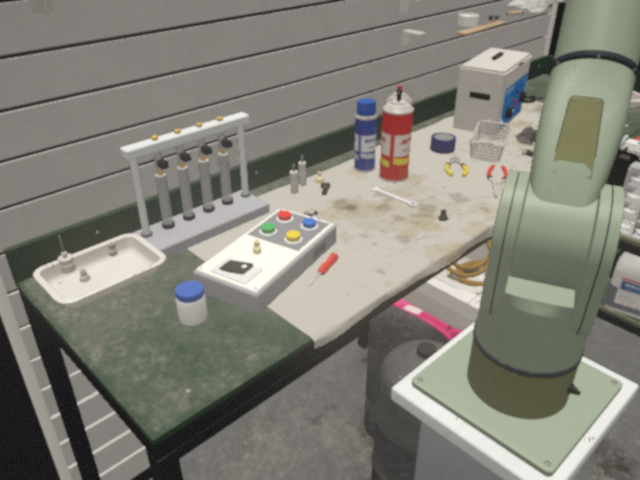

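View pics/top0.png

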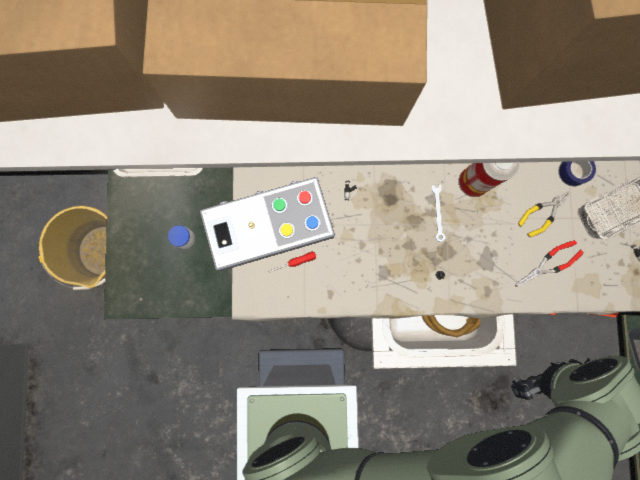

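The top view shows the box turned about 16°. Green is at about (279,204), red (305,197), blue (312,222), yellow (286,230) and the white dot (224,242). Next I'll refine these with colour blobs and a rigid fit.

```bash
cat > loc.py <<'E'
from h import *
from scipy.optimize import least_squares
def blobs(s,roi):
    hsv=cv2.cvtColor(s["color"],cv2.COLOR_RGB2HSV); out={}
    for n,(a,b) in {"green":(55,85),"yellow":(22,33),"blue":(100,120),"red":(0,5)}.items():
        m=(cv2.inRange(hsv,(a,110,90),(b,255,255)));
        if n=="red": m|=cv2.inRange(hsv,(174,110,90),(180,255,255))
        k=np.zeros_like(m); x0,y0,x1,y1=roi; k[y0:y1,x0:x1]=m[y0:y1,x0:x1]
        nn,_,st,ce=cv2.connectedComponentsWithStats(k)
        i=1+np.argmax(st[1:,4]); out[n]=(ce[i],st[i,4])
    return out
E
python3 - <<'E'
from loc import *
for c,roi in (("top",(260,185,325,242)),("scene",(255,205,322,245))):
    s=env.snapshot(c); b=blobs(s,roi); P={}
    for n,(uv,a) in b.items():
        P[n]=world(s,*uv,z=0.075); print(c,n,uv.round(1),a,P[n].round(4),world(s,*uv).round(4))
    ctr=sum(P.values())/4
    for a,bb in (("yellow","green"),("blue","red"),("blue","yellow"),("red","green")):
        d=P[bb]-P[a]; print(a,bb,np.linalg.norm(d).round(4),np.degrees(np.arctan2(d[1],d[0])).round(1))
    print("ctr",ctr.round(4))
    f,cx,cy=K(s)
    # white dot: bright within dark
    x0,y0,x1,y1=(212,222,234,252) if c=="top" else (215,255,258,280)
    g=cv2.cvtColor(s["color"],cv2.COLOR_RGB2GRAY)
    cv2.imwrite(f"pics/rock_{c}.png",cv2.resize(s["color"][y0:y1,x0:x1,::-1],None,fx=16,fy=16,interpolation=cv2.INTER_NEAREST))
    dep=s["depth"]
    if c=="scene":
        # rig location
        pts=[world(s,u,v,win=1) for u in range(125,270,8) for v in range(115,250,6) if s["depth"][v,u]>0]
        pts=np.array(pts); q=pts[(pts[:,2]>0.1)&(pts[:,2]<0.3)]
        print("tall pts x",np.percentile(q[:,0],[0,5,20,50,80]).round(3),"y",q[:,1].min().round(3),q[:,1].max().round(3))
        print(q[q[:,0].argsort()][:15].round(3))
E
```

```text
top green [279.  204.2] 100 [0.6299 0.0357 0.075 ] [0.6299 0.0357 0.075 ]
top yellow [286.3 229.5] 108 [0.5624 0.0175 0.075 ] [0.5626 0.0176 0.0741]
top blue [311.9 221.9] 106 [ 0.5813 -0.0499  0.075 ] [ 0.5812 -0.0499  0.0752]
top red [304.5 196.7] 109 [ 0.6488 -0.0318  0.075 ] [ 0.6487 -0.0318  0.0755]
yellow green 0.0699 15.1
blue red 0.0699 15.1
blue yellow 0.07 105.6
red green 0.07 105.6
ctr [ 0.6056 -0.0071  0.075 ]
scene green [267.5 225.9] 37 [0.629  0.0363 0.075 ] [0.6296 0.0358 0.0746]
scene yellow [292.6 235.2] 113 [0.557  0.0222 0.075 ] [0.5565 0.0226 0.0754]
scene blue [308.7 221.5] 62 [ 0.5776 -0.0467  0.075 ] [ 0.5769 -0.046   0.0756]
scene red [284.1 214.8] 93 [ 0.6422 -0.0261  0.075 ] [ 0.643  -0.0267  0.0744]
yellow green 0.0733 11.1
blue red 0.0678 17.7
blue yellow 0.0719 106.6
red green 0.0637 102.0
ctr [ 0.6015 -0.0035  0.075 ]
tall pts x [0.828 0.844 0.85  0.938 0.941] y -0.234 0.245
[[ 0.828 -0.012  0.204]
 [ 0.829  0.166  0.211]
 [ 0.835  0.053  0.205]
 [ 0.84  -0.022  0.213]
 [ 0.842  0.174  0.238]
 [ 0.843  0.02   0.24 ]
 [ 0.843 -0.077  0.245]
 [ 0.844  0.23   0.254]
 [ 0.844 -0.054  0.251]
 [ 0.844  0.018  0.254]
 [ 0.844  0.109  0.248]
 [ 0.844  0.064  0.251]
 [ 0.844  0.151  0.246]
 [ 0.844 -0.005  0.248]
 [ 0.844  0.129  0.254]]
```

```bash
python3 - <<'E'
from loc import *
s=env.snapshot("top")
g=cv2.cvtColor(s["color"],cv2.COLOR_RGB2GRAY)
print(g[236:250,216:236])
print(s["depth"][236:250:2,216:236:2].round(3))
th=np.radians(15.35); R=np.array([[np.cos(th),-np.sin(th)],[np.sin(th),np.cos(th)]])
c=np.array([0.6056,-0.0071])
# dot blob
m=(g>120).astype(np.uint8); 
sub=np.zeros_like(m)
dark=cv2.morphologyEx((g<70).astype(np.uint8),cv2.MORPH_CLOSE,np.ones((7,7),np.uint8))
x0,y0,x1,y1=208,218,240,256
k=np.zeros_like(m); k[y0:y1,x0:x1]=(g[y0:y1,x0:x1]<80)
nn,l,st,ce=cv2.connectedComponentsWithStats(k); i=1+np.argmax(st[1:,4]); print(st[i],ce[i])
hull=cv2.convexHull(np.argwhere(l==i)[:,::-1].astype(np.int32)); hm=np.zeros_like(m); cv2.fillConvexPoly(hm,hull,1)
w=(g.astype(float)-60).clip(0)*hm; v,u=np.mgrid[:480,:640]
er=cv2.erode(hm,np.ones((3,3),np.uint8)); w=w*er
uv=(w*u).sum()/w.sum(),(w*v).sum()/w.sum()
P=world(s,*uv,z=0.079); print("dot",uv,P.round(4),"box-frame rel",R.T@(P[:2]-c))
mm=cv2.moments(hm,True); pc=(mm["m10"]/mm["m00"],mm["m01"]/mm["m00"]); Q=world(s,*pc,z=0.0745); print("paddle ctr",pc,Q.round(4),R.T@(Q[:2]-c))
E
```

```text
[[ 95  50  45  47  48  48  47  47  46  46  54  53  48  63 151 243 250 250
  250 250]
 [102  48  46  45  47  46  45  49  46  48  49  45  52  52 109 240 250 250
  250 251]
 [158  64  47  47  43  47  46  51  46  47  50  54  53  54  99 233 250 250
  250 251]
 [176  78  47  44  46  46  53  77  81  70  58  51  53  51  68 170 245 250
  250 250]
 [194  97  47  49  49  52  90 170 185 161  96  59  48  51  66 150 242 250
  251 249]
 [209 111  54  45  47  70 170 241 249 246 162  70  48  55  56 111 241 250
  250 250]
 [245 154  63  46  41  86 204 248 251 249 173  74  55  53  50  99 233 250
  250 251]
 [247 165  71  46  44  70 166 240 247 231 135  69  55  54  48  76 180 245
  250 250]
 [249 196  97  54  50  49  78 130 140 111  71  53  48  72  77 129 214 247
  250 250]
 [249 210 108  54  53  49  52  57  58  56  71  90 120 161 186 239 248 250
  250 251]
 [250 246 160  66  47  48  67  80 116 143 171 212 242 246 247 249 250 250
  250 250]
 [250 248 188 109  93 122 166 185 241 248 247 247 250 249 249 250 250 250
  250 251]
 [250 250 246 212 220 242 247 248 250 251 250 249 249 249 249 249 250 250
  250 249]
 [251 250 249 249 249 250 250 249 250 251 251 250 249 250 249 249 249 249
  251 245]]
[[1.379 1.378 1.379 1.377 1.38  1.378 1.381 1.386 1.394 1.389]
 [1.379 1.38  1.375 1.376 1.375 1.375 1.382 1.377 1.389 1.392]
 [1.37  1.382 1.375 1.373 1.372 1.38  1.378 1.378 1.392 1.391]
 [1.39  1.375 1.377 1.372 1.375 1.371 1.374 1.371 1.393 1.387]
 [1.386 1.368 1.373 1.372 1.37  1.375 1.372 1.372 1.389 1.387]
 [1.386 1.369 1.371 1.37  1.372 1.391 1.392 1.394 1.391 1.388]
 [1.391 1.386 1.385 1.388 1.387 1.389 1.385 1.39  1.385 1.385]]
[214 223  18  24 259] [222.28957529 233.92277992]
dot (np.float64(223.92868772386845), np.float64(241.8248127645718)) [0.5326 0.1801 0.079 ] box-frame rel [-0.02081077  0.19986745]
paddle ctr (222.4577922077922, 234.69480519480518) [0.5519 0.1847 0.0745] [-0.00096751  0.19916668]
```

View pics/rock_top.png

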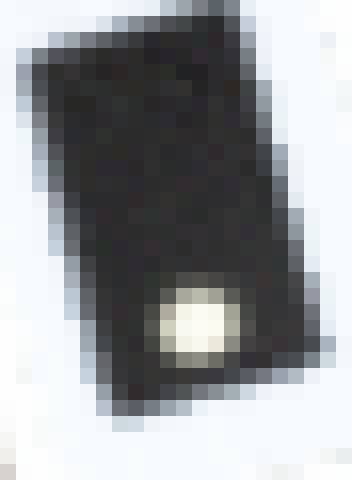

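Call:
apply_moves([
  [[0,35,35,0,-2],[0,70,70,0,-5.6],[0,105,105,0,-5.6],[0,140,140,0,-5.6],[0,175,175,0,-5.6],[0,210,210,0,-5.6],[0,245,245,0,-5.6],[0,270,290,0,-5.6],[0,280,335,0,-5.6],[0,290,380,0,-5.6],[0,295,425,0,-5.6],[0,300,470,0,-5.6]],
])

```text
clock: 2.15
tcp_pos: [0.5073, -0.0644, 0.2423]
ee_rot: [-2.84, 1.57, 0.573]
contact_force: [0.7, -0.1, 0.0]
grip_width: 0.0001
```

Call:
apply_moves([
  [[0,0,45,0,0],[0,0,90,0,0],[0,5,135,-20,0],[0,10,180,-40,0],[0,15,225,-60,0],[0,23,245,-80,0],[0,23,245,-100,0],[0,23,245,-110,0],[0,23,245,-110,0],[0,23,245,-110,0]],
])

```text
clock: 3.15
tcp_pos: [0.5306, 0.1782, 0.133]
ee_rot: [-3.066, 1.57, 0.346]
contact_force: [-0.4, -0.8, -0.2]
grip_width: 0.0005
```

```bash
python3 - <<'E'
from loc import *
st=env.state(); print({k:np.round(st[k],4) for k in("clock","tcp_pos","ee_rot","contact_force","joints")})
for c in ("wrist","scene","top"):
    s=env.snapshot(c); i=s["color"][:,:,::-1]
    if c=="wrist": print(s["fovy"],s["cx"],s["cy"],s["rvec"],s["tvec"])
    if c=="scene": i=cv2.resize(i[150:330,180:420],(800,600),interpolation=cv2.INTER_CUBIC)
    if c=="top": i=cv2.resize(i[150:310,190:400],(788,600),interpolation=cv2.INTER_CUBIC)
    cv2.imwrite(f"pics/{c}1.png",i)
    for m in env.mark_of(c,"rocker_near_end")[:1]: print(c,m["confidence"],m["location"][0]*640,m["location"][1]*480)
E
```

```text
{'clock': np.float64(3.15), 'tcp_pos': array([0.5306, 0.1782, 0.133 ]), 'ee_rot': array([-3.0661,  1.5701,  0.3456]), 'contact_force': array([-0.3779, -0.7609, -0.1926]), 'joints': array([-0.4409,  0.8378,  0.1162,  1.6705, -0.1446,  0.641 , -1.5475])}
65.70646984690485 327.4871535623316 237.09776955138338 [-2.32814066  1.77216262  0.23213493] [0.03038024 0.5335907  0.41531666]
wrist 0.75 325.18399999999997 260.01599999999996
scene 0.61 243.968 268.08
```

View pics/wrist1.png

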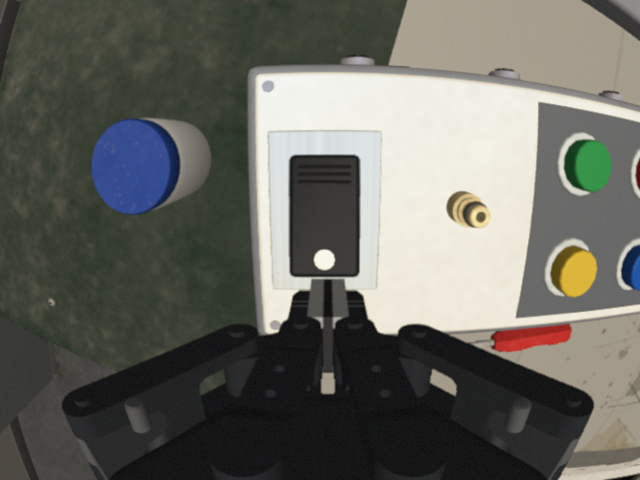

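View pics/scene1.png

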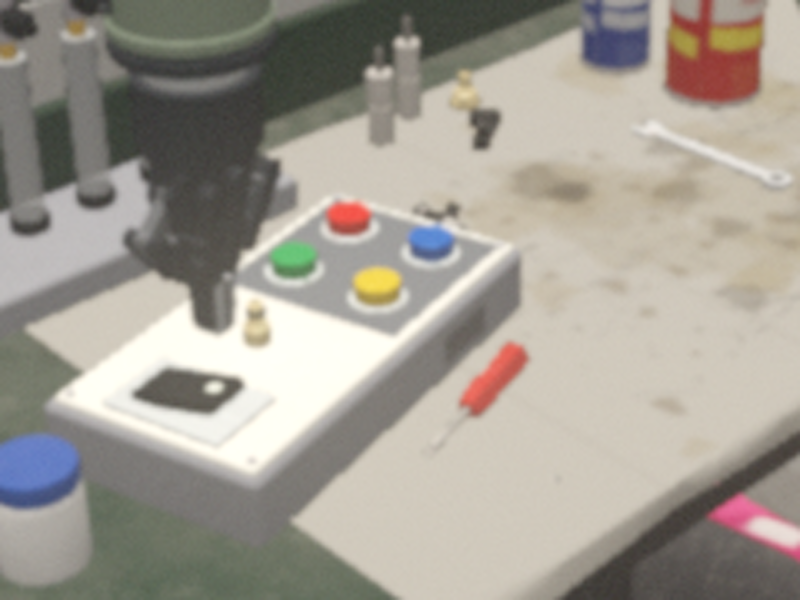

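```bash
cat >> h.py <<'E'
def wworld(s,u,v,z):
    f=240/np.tan(np.radians(s["fovy"])/2); R=cv2.Rodrigues(np.array(s["rvec"],float))[0]; t=np.array(s["tvec"],float).ravel()
    a=np.array([u-s["cx"],v-s["cy"]]); r=np.hypot(*a); th=r/f
    ray=np.array([*(a/r*np.sin(th)),np.cos(th)]); o=-R.T@t; d=R.T@ray
    return o+d*(z-o[2])/d[2]
def wproj(s,P):
    f=240/np.tan(np.radians(s["fovy"])/2); R=cv2.Rodrigues(np.array(s["rvec"],float))[0]; t=np.array(s["tvec"],float).ravel()
    p=R@np.array(P)+t; rr=np.hypot(p[0],p[1]); th=np.arctan2(rr,p[2]); return s["cx"]+f*th*p[0]/rr, s["cy"]+f*th*p[1]/rr
E
python3 - <<'E'
from h import *
s=env.snapshot("wrist")
print("dot",wworld(s,324,259.5,0.079).round(4))
for n,uv in {"green":(588,165),"yellow":(574,272)}.items(): print(n,wworld(s,*uv,0.076).round(4))
for n,uv in {"tl":(290,155),"tr":(359,155),"br":(358,277),"bl":(290,277)}.items(): print(n,wworld(s,*uv,0.081 if n[0]=="b" else .068).round(4))
for n,uv in {"brass top":(480,216)}.items(): print(n,wworld(s,*uv,0.09).round(4))
p=env.state()["tcp_pos"]; print("tip px",wproj(s,p-[0,0,.011]))
E
```

```text
dot [0.5321 0.1809 0.079 ]
green [0.6287 0.043  0.076 ]
yellow [0.5633 0.0247 0.076 ]
tl [0.5792 0.2125 0.068 ]
tr [0.5888 0.1776 0.068 ]
br [0.5281 0.1612 0.081 ]
bl [0.5185 0.1958 0.081 ]
brass top [0.5784 0.1118 0.09  ]
tip px (np.float64(327.1303769120893), np.float64(296.69403736954195))
```

The wrist view has the white dot at (324,260), which gives a world position of about (0.532, 0.181) and agrees with the top view. Pressing the rocker.

Call:
apply_moves([
  [[0,1.5,2,-15,0],[0,1.5,2,-30,0],[0,1.5,2,-36,0],[0,1.5,2,-39,0],[0,1.5,2,-41,0],[0,1.5,2,-43,0],[0,1.5,2,-45,0],[0,1.5,2,-46,0],[0,1.5,2,-47,0],[0,1.5,2,-48,0],[0,1.5,2,-48,0]],
])

```text
clock: 4.6
tcp_pos: [0.5317, 0.1807, 0.0842]
ee_rot: [-0.267, 1.571, -3.137]
contact_force: [-1.6, -1.4, 1.3]
grip_width: 0.0
```

Call:
apply_moves([
  [[0,0,0,-1,0],[0,0,0,-1,0]],
])

```text
clock: 4.8
tcp_pos: [0.5316, 0.1806, 0.0832]
ee_rot: [-0.308, 1.57, 3.104]
contact_force: [-2.5, -0.1, 2.0]
grip_width: -0.0003
```

Call:
apply_moves([
  [[0,0,0,-1,0],[0,0,0,-1,0]],
])

```text
clock: 5.0
tcp_pos: [0.5316, 0.1806, 0.0821]
ee_rot: [-0.244, 1.57, -3.115]
contact_force: [-2.9, -0.7, 2.9]
grip_width: -0.0001
```

Call:
apply_moves([
  [[0,0,0,-1,0],[0,0,0,-1,0]],
])

```text
clock: 5.2
tcp_pos: [0.5318, 0.1807, 0.0815]
ee_rot: [-2.119, 1.571, 1.294]
contact_force: [-6.1, -1.4, 11.3]
grip_width: 0.0001
```

Call:
apply_moves([
  [[0,0,0,-1,0],[0,0,0,-1,0]],
])

```text
clock: 5.4
tcp_pos: [0.5318, 0.1807, 0.0812]
ee_rot: [-2.628, 1.57, 0.784]
contact_force: [-9.4, -2.4, 25.2]
grip_width: 0.0003
```

Call:
apply_moves([
  [[0,0,0,15,0],[0,0,0,40,0],[0,0,0,60,0],[0,0,0,60,0]],
])

```text
clock: 5.8
tcp_pos: [0.5331, 0.1811, 0.1425]
ee_rot: [-3.067, 1.566, 0.345]
contact_force: [0.5, -0.1, -0.8]
grip_width: 0.0002
```

```bash
python3 - <<'E'
from h import *
s=env.snapshot("wrist"); cv2.imwrite("pics/wrist2.png",s["color"][:,:,::-1])
d=env.snapshot("top"); i=d["color"][:,:,::-1]; cv2.imwrite("pics/top2.png",cv2.resize(i[150:310,190:400],(788,600),interpolation=cv2.INTER_CUBIC))
s=env.snapshot("scene"); i=s["color"][:,:,::-1]; cv2.imwrite("pics/scene2.png",cv2.resize(i[230:290,205:285],(800,600),interpolation=cv2.INTER_CUBIC))
E
```

```text
(no output)
```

View pics/scene2.png

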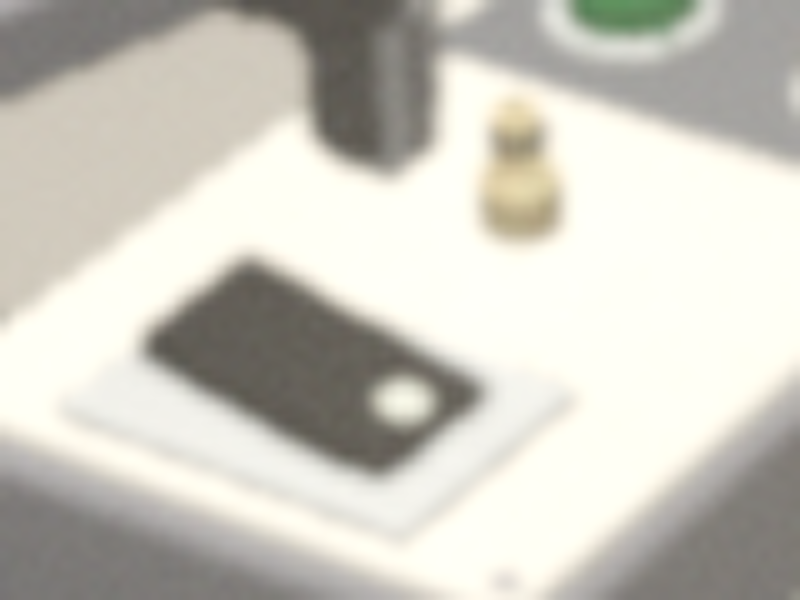

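View pics/wrist2.png

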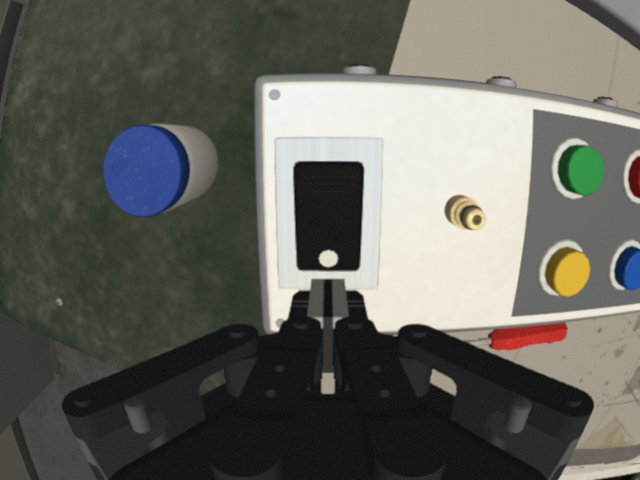

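The rocker has tipped over: in the scene view its far end now stands up, and the dot is down. Moving above blue while checking the rocker's depth.

```bash
python3 - <<'E'
from h import *
s=env.snapshot("top")
def pt(P):
    f,cx,cy=K(s); R=cv2.Rodrigues(np.array(s["rvec"],float))[0]; q=R@np.array(P)+np.array(s["tvec"]).ravel(); return f*q[0]/q[2]+cx,f*q[1]/q[2]+cy
w=env.snapshot("wrist"); print("wrist depth ok",(w["depth"]>0).mean())
R=cv2.Rodrigues(np.array(w["rvec"],float))[0]; t=np.array(w["tvec"],float).ravel(); f=240/np.tan(np.radians(w["fovy"])/2)
for n,(u,v) in {"near":(345,262),"dot":(328,258),"far":(328,172),"mid":(328,215),"plate":(372,215),"panel":(420,250)}.items():
    z=np.median(w["depth"][v-2:v+3,u-2:u+3]); a=np.array([u-w["cx"],v-w["cy"]]); r=np.hypot(*a); th=r/f
    ray=np.array([*(a/r*np.tan(th)),1]); print(n,(R.T@(ray*z-t)).round(4))
E
```

```text
wrist depth ok 0.983828125
near [0.5293 0.1694 0.068 ]
dot [0.5293 0.1796 0.0691]
far [0.5772 0.1929 0.0788]
mid [0.5543 0.1865 0.0738]
plate [0.5589 0.1616 0.0626]
panel [0.5459 0.1263 0.0595]
```

Call:
apply_moves([
  [[0,0,-40,20,0],[0,10,-80,20,0],[0,20,-120,20,0],[0,30,-160,20,0],[0,40,-200,10,0],[0,49.5,-230.5,0,0],[0,49.5,-230.5,-15,0],[0,49.5,-230.5,-15,0],[0,49.5,-230.5,-15,0]],
])

```text
clock: 6.95
tcp_pos: [0.5811, -0.0491, 0.1251]
ee_rot: [-0.886, 1.57, 2.527]
contact_force: [-0.0, 0.4, 0.3]
grip_width: 0.0001
```

```bash
python3 - <<'E'
from loc import *
s=env.snapshot("wrist"); cv2.imwrite("pics/wrist3.png",s["color"][:,:,::-1])
for n,(uv,a) in blobs(s,(0,0,640,330)).items(): print(n,uv.round(1),a,wworld(s,*uv,0.0745).round(4))
for l in ("blue_top","green_top","yellow_top","red_top"):
    for m in env.mark_of("wrist",l)[:1]: print(l,m["confidence"],wworld(s,m["location"][0]*640,m["location"][1]*480,0.076).round(4))
print(env.state()["tcp_pos"])
E
```

```text
green [191.8 131.1] 2779 [0.6307 0.0356 0.0745]
yellow [201.9 260.2] 2758 [0.5653 0.0163 0.0745]
blue [328.8 259.3] 2397 [ 0.5845 -0.049   0.0745]
red [329.1 126.8] 3311 [ 0.649  -0.0312  0.0745]
blue_top 0.74 [ 0.5818 -0.0509  0.076 ]
green_top 0.82 [0.6317 0.0377 0.076 ]
yellow_top 0.56 [0.563  0.0178 0.076 ]
red_top 0.58 [ 0.6498 -0.0308  0.076 ]
[ 0.58147432 -0.0493268   0.12577369]
```

View pics/wrist3.png

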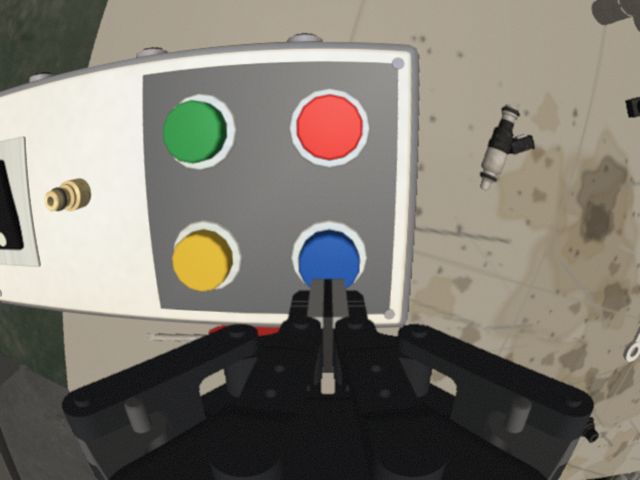

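The depth reading puts the rocker's slope at about 0.195 rad with the dot at z ≈ 0.069, so it is fully on. The gripper is centred over blue, so I'm pressing it.

Call:
apply_moves([
  [[0,0,0,-20,0],[0,0,0,-34,0],[0,0,0,-37,0],[0,0,0,-39,0],[0,0,0,-41,0],[0,0,0,-43,0],[0,0,0,-44,0],[0,0,0,-45,0],[0,0,0,-46,0],[0,0,0,-46,0]],
])

```text
clock: 8.2
tcp_pos: [0.5814, -0.0498, 0.0792]
ee_rot: [3.037, 1.571, 0.166]
contact_force: [0.7, 0.5, -0.6]
grip_width: -0.0001
```

Call:
apply_moves([
  [[0,0,0,-1,0],[0,0,0,-1,0]],
])

```text
clock: 8.4
tcp_pos: [0.5814, -0.0499, 0.0789]
ee_rot: [2.939, 1.57, 0.068]
contact_force: [-4.1, 0.9, 16.0]
grip_width: 0.0002
```

Call:
apply_moves([
  [[0,0,0,-1,0],[0,0,0,-1,0]],
])

```text
clock: 8.6
tcp_pos: [0.5815, -0.0499, 0.0788]
ee_rot: [2.909, 1.57, 0.038]
contact_force: [-8.7, 2.2, 32.1]
grip_width: -0.0004
```

Call:
apply_moves([
  [[0,0,0,15,0],[0,0,0,40,0],[0,0,0,60,0],[0,0,0,60,0],[0,0,0,60,0]],
])

```text
clock: 9.1
tcp_pos: [0.5814, -0.0499, 0.1373]
ee_rot: [2.908, 1.57, 0.037]
contact_force: [0.0, 0.4, -0.8]
grip_width: 0.0
```

```bash
python3 - <<'E'
from loc import *
w=env.snapshot("wrist"); cv2.imwrite("pics/wrist4.png",w["color"][:,:,::-1])
R=cv2.Rodrigues(np.array(w["rvec"],float))[0]; t=np.array(w["tvec"],float).ravel(); f=240/np.tan(np.radians(w["fovy"])/2)
for n,(uv,a) in blobs(w,(0,0,640,300)).items():
    u,v=map(int,uv); v-=6*(n=="blue")
    z=np.median(w["depth"][v-3:v+4,u-3:u+4]); q=np.array([u-w["cx"],v-w["cy"]]); r=np.hypot(*q); th=r/f
    print(n,uv,a,(R.T@(np.array([*(q/r*np.tan(th)),1])*z-t)).round(4))
print(env.state()["tcp_pos"])
E
```

```text
green [198.2759596  132.09252525] 2475 [0.6306 0.0352 0.0757]
yellow [207.08522727 254.0762987 ] 2464 [0.5654 0.0162 0.0754]
blue [327.13445741 252.23778642] 2313 [ 0.586  -0.0484  0.0676]
red [327.46564885 128.06766135] 2882 [ 0.6488 -0.031   0.0755]
[ 0.58110441 -0.04984375  0.13677579]
```

View pics/wrist4.png

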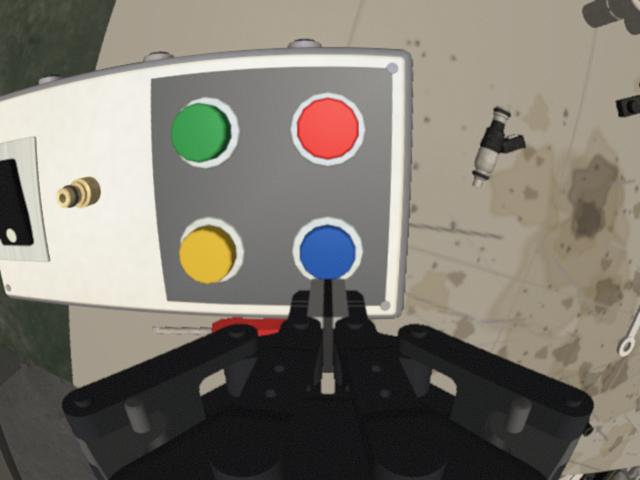

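Blue is fully in: its top is at 0.0676, against about 0.0755 for the others. Moving to green at (0.6303, 0.0357).

Call:
apply_moves([
  [[0,15,28,10,0],[0,33,57,10,0],[0,49,85.5,0,0],[0,49,85.5,-20,0],[0,49,85.5,-40,0],[0,49,85.5,-46,0],[0,49,85.5,-49,0],[0,49,85.5,-52,0],[0,49,85.5,-54,0],[0,49,85.5,-56,0],[0,49,85.5,-57,0],[0,49,85.5,-58,0]],
])

```text
clock: 10.35
tcp_pos: [0.6305, 0.0356, 0.0795]
ee_rot: [2.807, 1.57, -0.063]
contact_force: [-1.4, -1.2, 3.9]
grip_width: -0.0
```

Call:
apply_moves([
  [[0,0,0,-1,0],[0,0,0,-1,0]],
])

```text
clock: 10.55
tcp_pos: [0.6305, 0.0355, 0.079]
ee_rot: [2.806, 1.57, -0.064]
contact_force: [-4.1, -2.3, 11.1]
grip_width: 0.0002
```

Call:
apply_moves([
  [[0,0,0,-1,0],[0,0,0,-1,0],[0,0,0,-1,0]],
])

```text
clock: 10.85
tcp_pos: [0.6305, 0.0355, 0.0787]
ee_rot: [2.933, 1.57, 0.062]
contact_force: [-8.6, -1.4, 24.8]
grip_width: 0.0001
```

Green is against its stop, with about 25 N of push held. I'll check the overall state before handing in.

```bash
python3 - <<'E'
from loc import *
w=env.snapshot("wrist"); cv2.imwrite("pics/wrist5.png",w["color"][:,:,::-1])
R=cv2.Rodrigues(np.array(w["rvec"],float))[0]; t=np.array(w["tvec"],float).ravel(); f=240/np.tan(np.radians(w["fovy"])/2)
for n,(uv,a) in blobs(w,(0,0,640,400)).items():
    u,v=map(int,uv)
    z=np.median(w["depth"][v-3:v+4,u-3:u+4]); q=np.array([u-w["cx"],v-w["cy"]]); r=np.hypot(*q); th=r/f
    print(n,uv.round(),a,(R.T@(np.array([*(q/r*np.tan(th)),1])*z-t)).round(4))
s=env.snapshot("scene"); cv2.imwrite("pics/scene5.png",cv2.resize(s["color"][150:330,180:420,::-1],(800,600),interpolation=cv2.INTER_CUBIC))
st=env.state(); print(st["clock"],st["tcp_pos"],st["contact_force"])
E
```

```text
green [324. 275.] 1491 [0.6392 0.0397 0.067 ]
yellow [326. 392.] 8 [0.5787 0.0218 0.0639]
blue [453. 392.] 24 [ 0.5942 -0.0403  0.0666]
red [486. 295.] 4038 [ 0.6513 -0.028   0.0754]
10.95 [0.63053002 0.03552488 0.07868374] [-8.33386614 -2.30926822 25.61520745]
```

View pics/wrist5.png

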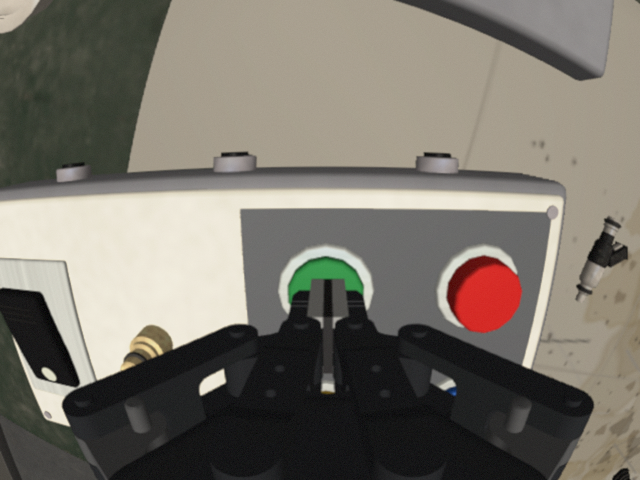

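View pics/scene5.png

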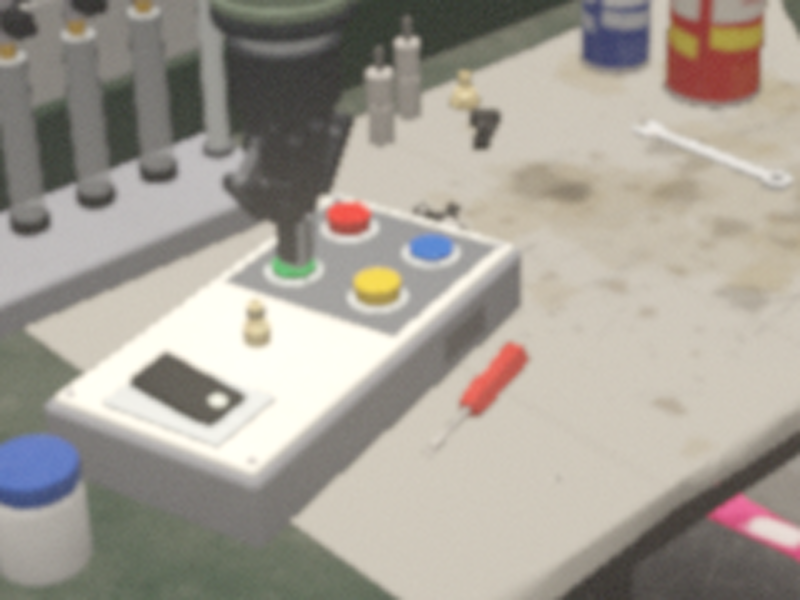

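Rocker on, blue in, green held down, red and yellow up, and the loose things where they were. Handing in.

```bash
python3 -c "
from plant import env
print(env.close_job()); s=env.state(); print(s['clock'],s['tcp_pos'],s['contact_force'])"
```

```text
the job is handed in; nothing more can be done
None
the job is handed in; nothing more can be done
```

The tester is started. With shut fingertips I tipped the rocker fully over, pushed the blue button fully in, and pressed green down. I handed in at about 11 s with green still held.

| Control | Last check |
|---|---|
| Rocker | Slope about 0.195 rad towards the robot, white dot at z ≈ 0.069 m; it reached its stop at about 25 N |
| Blue | Top 8 mm lower than the other buttons after I let go (0.0676 m against about 0.0755 m) |
| Green | On its stop, top at about 0.067 m, with about 25 N still pushing |
| Red | Up and untouched (0.0754 m) |
| Yellow | Up and untouched: 0.0754 m by depth before the green press; after it, seen only in the scene picture because the gripper hid it from the wrist camera |

The loose things that show in the pictures look unmoved. I compared them by eye rather than measuring them, and did not check the black adapter.

One reading disagreed. Late in the blue press the force read about −0.6 N where about 3 N was expected. It then rose to 16 N and 32 N at the stop, and the depth check showed blue fully in.

The state could not be read after the hand-in, so the hold during the final second is not confirmed by a measurement.

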